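Seat a shower-valve rose on its key

ROBOT

A 7-joint arm with a two-finger parallel gripper is mounted at the origin on the work surface. World frame = base frame: x ahead of the robot, y to its left, z up, the work surface at z = 0. Lengths are in m, angles in degrees, forces in N, time in s.
With the tool pointing down it reaches from about 0.425 to 0.875 m from the base axis. Payload 4.7 kg.
Tool frame: the origin (TCP) lies at the very end of the fingers, on their centre line; the grasp point (between the pads) lies 19 mm behind it; z points along the fingers, y is the direction in which the jaws open and shut (so a half turn about z gives the same grasp; the last joint's range is limited). The gripper opens to 87 mm and grips with 3 to 60 N. Pads are 19 mm wide; open, the fingers measure 117 mm over their backs; the gripper's body (75 mm by 190 mm) begins 51 mm behind the grasp point.
Start: joints at [-62.389, 18.392, -4.016, 83.108, 1.295, 78.541, -3.26], TCP at [0.293, 0.58, 0.223] pointing down, gripper open.
Joint ranges: [-163.93, 163.93], [-17.29, 119.83], [-79.2, 71.16], [3.27, 140.29], [-89.18, 269.18], [5.43, 117.66], [-154.24, 154.24]. Speed limits (degrees/s): [147.25, 147.25, 180, 180, 180, 180, 180].

INTERFACE

Orientations are given as [roll, pitch, yaw] about the fixed x, y, z axes, in that order (R = Rz(yaw) Ry(pitch) Rx(roll)).
In Python, from cell import monitor, read_camera, camera_info, env, look_for gives the robot as it stands.
- The arm moves only by the tool servo_tool, never from a script. Its argument "commands" is one flat list of numbers, 6 for each row, row after row: the shift along the tool's x, y, z in mm, then the turn, a rotation vector about the tool's x, y, z in degrees. A call has 1 to 10 rows; each row shifts and turns the commanded pose from where the row before left it, along the tool's axes as they then stand; what a row does not reach is not made up. A row lasts 1/10 s, in which the tool goes at most 50 mm and 8.59 degrees, less where a joint would pass 70% of its speed; a pose out of reach is approached as far as the arm can. A call is refused whole if a number of a shift passes 50 or a number of a turn 8.59, either way. A call with a gripper value outside its range is refused whole. "jaw" is the finger opening in mm, from 0 to 87, set as the call begins (left out, the last holds). The fingers move at their own pace and stop on an object; "newtons" is the grip in N (left out, the last holds). Time passes only in rows, so rows that do not move let the fingers close. It gives the time, the measured TCP pose, the force and the opening at its end, in the units of the state.
- monitor.get_obs(): the state, without advancing time (a new reading comes with each control period).
- read_camera(name): name is "scene" or "top" or "wrist"; returns (picture, depth): 400x640x3 uint8, red, green, blue; 400x640 float32, m along the optical axis (not along the pixel's ray), 0 where there is no reading.
- camera_info(name): a dict with "camera_matrix" (3x3 intrinsics, pixels), "R" (3x3) and "t" (3): a world point X has camera coordinates R X + t; the wrist camera has in their place "T_tool_cam" (4x4, takes a point from camera to tool coordinates, whose origin is the TCP and whose axes are the flange's). Camera axes: x right, y down, z forward; pixel columns grow to the right and rows downward; lengths in m; the calibration is good to about 2 mm. A picture is of the moment at which its call begins: read the wrist's pose just before it. camera_info takes no time and is no camera call.
- env.sign_off(): hands the job in, once; it reports no verdict.
Trained networks look in the newest picture that a camera, given by its name, has taken for a name from the list of things; names that differ only in an ending like _2 or _b are one class to them, and where a whole thing is asked for, a point or a joint stands for the part that bears it (a point fixed in the world has none). Each returns a list of dicts, best first, with "conf" (0 to 1); they miss things now and then, are a little off and sometimes report something else, mostly with a low value. They report only what shows in the picture. A call takes as long as a camera call.
- look_for(camera, label): "box" ([left, top, width, height] in pixels, round what is visible of it).
The state is a dict: "time_s": time; "qpos": joint angles; "joint_velocities": joint speeds; "effort": joint torques, N m; "tool_pos": TCP position; "tool_rot": TCP orientation; "force": force on the tool from outside, world axes, zero at the start; "wrist_torque": the same for the moment, N m; "grip_width": finger opening in m.
Only numpy, scipy, OpenCV 4.12 (cv2) and the standard library are available. Lean on these libraries where they do the work, as an engineer would, in place of code of your own. Each camera call takes 0.05 s, during which the arm holds its last target.

TASK

On the counter a black round cover plate (the rose) stands proud on a white shower-valve housing, with its notch turned away from the red key. Push the rose round with a fingertip against its steel lugs until its notch lies over the red key, then press it down gently on the hub until it is fully home over the key, and move clear. Do not grip the lugs or press hard, and never lift the rose off the valve or disturb the other things on the counter.

Things in the scene. Friction and masses are not known exactly. Their poses are not given: they have to be found in the camera images.
- valve: White round valve housing, fixed, 156 mm diameter, 30 mm tall, with three brass pipe stubs (reaching 102 mm from its centre) along its own +y, -x and -y. Origin: centre of its underside, on the counter; z up; its +x points to the red key. A brass spindle in its middle, 18 mm diameter, keeps the rose centred (1 mm play all round).
- key (a point): A point on top of the red key of the housing, 53 mm from the housing's centre and 38 mm above the counter. The key is a round-topped bar 8 mm wide that lies radially, from 47 to 73 mm from the centre, so its outer end is always seen beyond the rose's rim.
- rose: Black round cover plate, loose, 120 mm diameter, 8 mm thick, about 0.3 kg. Origin: centre of its underside, on the valve's axis; z up; +x points to its notch. At the start its underside is 40 mm above the counter, its top 48 mm, just clear of the key: it turns freely either way, with light friction and no stops, and stays where it is left.
- notch (a point): Centre of the notch in the rose's rim, 53 mm from the rose's centre, at the level of its underside. The notch is 16 mm wide, 16 mm deep, open at the rim and cut right through; it passes over the key when within about 4 degrees of it, either side.
- hub_top (a point): Centre of the top of the rose's steel hub (36 mm diameter, 12 mm above the plate), 60 mm above the counter at the start, 52 mm when home. Press here: the rubber seat below slides down at about 8 N and stays where it is left. With the notch over the key the rose goes down 8 mm to a firm stop; off the key it catches after 2 mm and tips crooked.
- lug_left: One of the rose's two equal steel lugs, fast on the rose, on its own +y side. Origin: centre of the lug's foot, on the plate's top, 45 mm from the rose's centre; axes as the rose's. Each lug runs radially from 34 to 56 mm from the centre, is 12 mm wide, and stands 14.5 mm above the plate (top 62.5 mm above the counter at the start).
- lug_right: The other lug, alike, on the rose's own -y side.
- elbow: Loose brass pipe elbow beside the valve, 48 mm tall. Leave alone. Origin under its upright leg.
- handle: Loose steel lever handle beside the valve, 24 mm tall, 90 mm long. Leave alone. Origin under its round end, lever along its +x.
- seal_roll: Loose blue roll of thread-seal tape beside the valve, 52 mm diameter, 18 mm tall. Leave alone. Origin: centre of its underside.
- bottle: Loose red water bottle, 70 mm diameter, 200 mm tall. Leave alone. Origin: centre of its underside.
- paste_jar: Loose white jar with green lid, 64 mm diameter, 75 mm tall. Leave alone. Origin: centre of its underside.
- tape_roll: Loose brown roll of parcel tape, 90 mm diameter, 45 mm tall. Leave alone. Origin: centre of its underside.
- carton: Loose yellow carton, 110 x 75 x 55 mm. Leave alone. Origin: centre of its underside.

How it is judged:
By the outcome, as a careful person would: the job done as asked, in the order asked, and still so for the second after the job is handed in, with the robot touching nothing.
It also fails if it takes over 51 s, if anything falls off the work surface, if the arm or the gripper's body presses on something with over 40 N, if the wrist force passes 120 N, or if a joint passes its speed limit or range.

## Working session

There is one attempt and no reset: what is moved stays moved. The work goes in short steps, Python scripts to look and compute and a tool call to move; the robot and the scene stay as the last step left them, time stands still between calls to the robot, and variables do not carry over. Pictures are saved under pics/ and viewed, and the job is handed in when it is done.

Besides the shell and the picture viewer there is one more tool, called by a JSON object that holds its "fn" and its "kwargs", one argument or row to a line. servo_tool: Moves the arm, as the interface text tells. Its arguments: {"type":"object","properties":{"commands":{"type":"array","items":{"type":"number"}},"jaw":{"type":"number"},"newtons":{"type":"number"}},"required":["commands"]}

```bash
ls; mkdir -p pics; python3 - <<'E'
from cell import monitor, read_camera, camera_info, env, look_for
import cv2,numpy as np
print(monitor.get_obs())
for c in ["scene","top"]:
    p,d=read_camera(c); cv2.imwrite(f"pics/{c}0.png",p[:,:,::-1]); np.save(f"{c}_d0.npy",d); np.save(f"{c}_p0.npy",p)
    ci=camera_info(c); print(c,{k:np.round(v,4).tolist() for k,v in ci.items()})
    for l in ["rose","valve","key","notch","lug_left"]:
        print(l,[(r['box'],round(r['conf'],2)) for r in look_for(c,l)[:3]])
print(camera_info("wrist"))
E
```

```text
pics
{'time_s': 0.0, 'qpos': array([-62.3892154 ,  18.43802604,  -4.01556404,  83.1755325 ,
         1.29582344,  78.54026283,  -3.2594953 ]), 'joint_velocities': array([ 0.10817995,  0.04924768, -0.02822453, -0.05787516,  0.05141967,
       -0.0825668 ,  0.06163489]), 'effort': array([-6.43753697e-05, -4.91278303e+01, -4.03972026e-01, -3.12526309e+01,
       -6.38717436e-02,  4.38043533e-02,  1.79892613e-04]), 'tool_pos': array([0.29289931, 0.57964471, 0.22146771]), 'tool_rot': array([-1.79891468e+02,  6.57523148e-03,  1.53199685e+02]), 'force': array([ 0.19680049, -0.0183865 ,  0.57637683]), 'wrist_torque': array([ 0.04185073, -0.03591374,  0.00823208]), 'grip_width': 0.08711220047288237}
scene {'camera_matrix': [[451.6292, 0.0, 316.7868], [0.0, 451.6292, 200.0746], [0.0, 0.0, 1.0]], 'R': [[0.7769, 0.6296, -0.0011], [0.5163, -0.638, -0.5713], [-0.3604, 0.4433, -0.8207]], 't': [-0.4292, -0.2582, 1.3986]}
rose [([283.6, 180.4, 50.4, 38.4], 0.57)]
valve [([276.8, 178.5, 68.2, 50.8], 0.71), ([245.1, 185.9, 16.2, 18.0], 0.65)]
key [([275.4, 177.0, 67.6, 53.0], 0.57)]
notch [([286.2, 178
[... 262 characters left out ...]
89.7, 199.5, 40.9, 40.0], 0.89)]
valve [([280.6, 196.7, 60.2, 53.9], 0.72)]
key [([279.1, 197.8, 63.0, 52.4], 0.83)]
notch [([290.5, 199.3, 41.3, 37.7], 0.64)]
lug_left []
{'camera_matrix': array([[316.4696639 ,   0.        , 315.60279162],
       [  0.        , 316.4696639 , 205.34620591],
       [  0.        ,   0.        ,   1.        ]]), 'T_tool_cam': array([[-2.95127900e-04, -9.69141827e-01, -2.46503615e-01,
         6.66256320e-02],
       [ 9.99999612e-01, -4.90654224e-04,  7.31777283e-04,
        -3.51183793e-04],
       [-8.30144013e-04, -2.46503303e-01,  9.69141596e-01,
        -1.62867281e-01],
       [ 0.00000000e+00,  0.00000000e+00,  0.00000000e+00,
         1.00000000e+00]])}
```

View crops.

```bash
python3 - <<'E'
import cv2,numpy as np
a=cv2.imread("pics/top0.png"); b=cv2.imread("pics/scene0.png")
cv2.imwrite("pics/topcrop.png",cv2.resize(a[170:280,250:370],None,fx=5,fy=5,interpolation=cv2.INTER_CUBIC))
cv2.imwrite("pics/scenecrop.png",cv2.resize(b[150:250,240:370],None,fx=5,fy=5,interpolation=cv2.INTER_CUBIC))
E
```

```text
(no output)
```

View pics/top0.png

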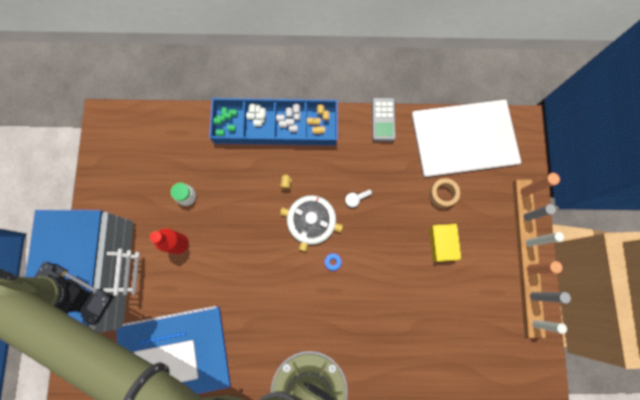

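View pics/topcrop.png

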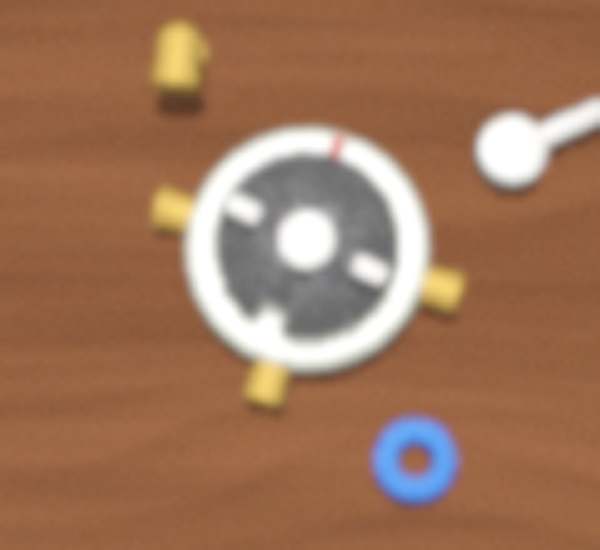

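View pics/scenecrop.png

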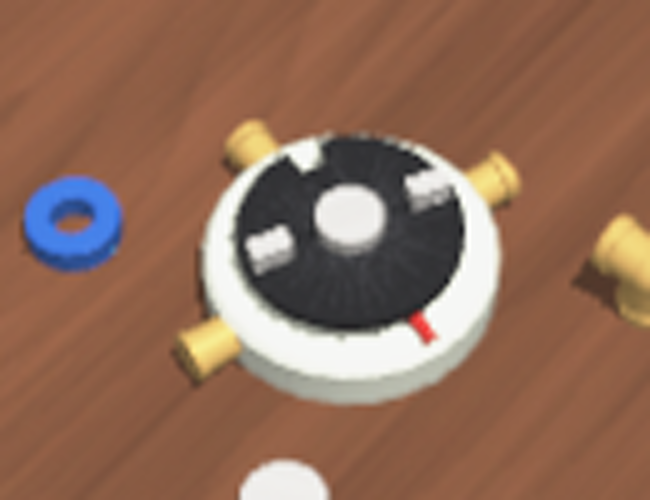

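The top view shows the valve near crop (308,245). The key is at (337,147), the notch at (268,322) and the lugs at (243,208) and (370,268). I'll turn these into world positions.

```bash
cat > h.py <<'E'
import numpy as np
from scipy.spatial.transform import Rotation as Ro
def ray_z(K,R,t,uv,z):
    d=R.T@(np.linalg.inv(K)@np.array([uv[0],uv[1],1.])); o=-R.T@t
    return o+d*(z-o[2])/d[2]
def wristRt(obs,ci):
    T=np.eye(4); T[:3,:3]=Ro.from_euler('xyz',obs['tool_rot'],degrees=True).as_matrix(); T[:3,3]=obs['tool_pos']
    M=np.linalg.inv(T@ci['T_tool_cam']); return M[:3,:3],M[:3,3]
E
python3 - <<'E'
from h import *
from cell import camera_info
ci=camera_info("top");K,R,t=[np.array(ci[k]) for k in("camera_matrix","R","t")]
f=lambda x,y,z:ray_z(K,R,t,(250+(x+.5)/5-.5,170+(y+.5)/5-.5),z)
hub=f(306,239,.06);k=f(337,147,.038);n=f(267,318,.048);a=f(243,208,.0625);b=f(370,268,.0625);v=f(308,250,.03)
an=lambda d:np.degrees(np.arctan2(d[1],d[0]))
print(hub,v,(a+b)/2,an(k-hub),an(n-hub),an(a-b),np.linalg.norm(k-hub),np.linalg.norm(a-b),np.linalg.norm(n-hub))
E
```

```text
[0.52877816 0.00394788 0.06      ] [0.52639794 0.00304275 0.03      ] [0.52906954 0.00370471 0.0625    ] -16.28785947101924 153.85548610905428 65.2294368867611 0.07040818692338355 0.08899190200234026 0.05596645725864442
```

{"fn": "servo_tool", "kwargs": {
  "commands": [0,0,-20,0,0,0,-20,-14,-20,0,0,0,-35,-25,0,0,0,0,-35,-25,0,0,0,0,-35,-25,0,0,0,0,-35,-25,0,0,0,0,-35,-25,0,0,0,0,-35,-25,0,0,0,0,-35,-25,0,0,0,0,-35,-25,0,0,0,0],
  "jaw": 0,
  "newtons": 10
}}

```text
time_s: 1.6
tool_pos: [0.465, 0.2522, 0.263]
tool_rot: [179.9, 0.0, 153.2]
force: [0.8, 0.8, -0.4]
grip_width: 0.0149
```

{"fn": "servo_tool", "kwargs": {
  "commands": [-37,-27,0,0,0,0,-37,-27,0,0,0,0,-37,-27,0,0,0,0,-37,-28,0,0,0,0,-37,-28,0,0,0,0,-37,-28,0,0,0,0,0,0,20,0,0,-8.3,0,0,20,0,0,-8.3,0,0,20,0,0,-8.3,0,0,0,0,0,0]
}}

```text
time_s: 2.6
tool_pos: [0.5863, 0.0064, 0.1997]
tool_rot: [-180.0, -0.3, 178.1]
force: [-0.3, 0.3, 1.4]
grip_width: 0.0006
```

```bash
python3 - <<'E'
from cell import *
import cv2
o=monitor.get_obs(); print(o['tool_pos'],o['tool_rot'],o['qpos'],o['grip_width'])
import pickle
p,d=read_camera("wrist"); cv2.imwrite("pics/w1.png",p[:,:,::-1]); pickle.dump((o,p,d),open("w1.pkl","wb"))
E
```

```text
[0.5862711  0.00641559 0.19972214] [-179.96313303   -0.30093516  178.10974638] [-21.544606    11.75944886  21.10220836  94.87021327  -4.34398216
  74.48476406  88.44868227] 0.0005593274316321609
```

View pics/w1.png

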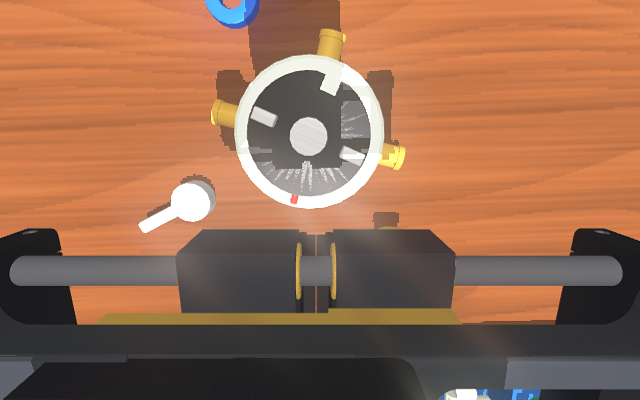

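The wrist view shows the hub at (308,136), key end (294,199), notch (330,85) and lugs (263,116) and (354,155). The space around the valve is clear apart from the handle at lower left.

```bash
cat > meas.py <<'E'
from h import *
import pickle,sys,cv2
from cell import camera_info
def load(f): return pickle.load(open(f,'rb'))
an=lambda d:np.degrees(np.arctan2(d[1],d[0]))
E
python3 - <<'E'
from meas import *
o,p,d=load("w1.pkl"); ci=camera_info("wrist");R,t=wristRt(o,ci);K=ci["camera_matrix"]
f=lambda x,y,z:ray_z(K,R,t,(x,y),z)
g=f(308,136,.06);a=f(263,116,.0625);b=f(354,155,.0625);k=f(294,199,.038);n=f(331,84,.044)
print(g,(a+b)/2,f(309,131.5,.03),an(a-b),an(k-g),an(n-g),np.linalg.norm(a-b),np.linalg.norm(k-g))
# red mask
r=p.astype(int);m=(r[...,0]>150)&(r[...,1]<110)&(r[...,2]<110);m[:150]=0;m[215:]=0;m[:,:250]=0;m[:,380:]=0
ys,xs=np.nonzero(m);print(len(xs),xs.mean(),ys.mean());print(an(f(xs.mean(),ys.mean(),.037)-g))
# hub depth check, white valve ellipse
print(d[136,308])
c=cv2.resize(p[40:220,220:400,::-1],None,fx=3.3,fy=3.3,interpolation=cv2.INTER_CUBIC);cv2.imwrite("pics/w1c.png",c)
E
```

```text
[0.52872096 0.00085246 0.06      ] [0.52849189 0.00199849 0.0625    ] [0.52508194 0.0013211  0.03      ] -114.67027486422221 -15.341217076658982 153.63048514934093 0.09133034121031662 0.07079231779017213
3 297.0 197.0
-13.044518743285646
0.29524696
```

View pics/w1c.png

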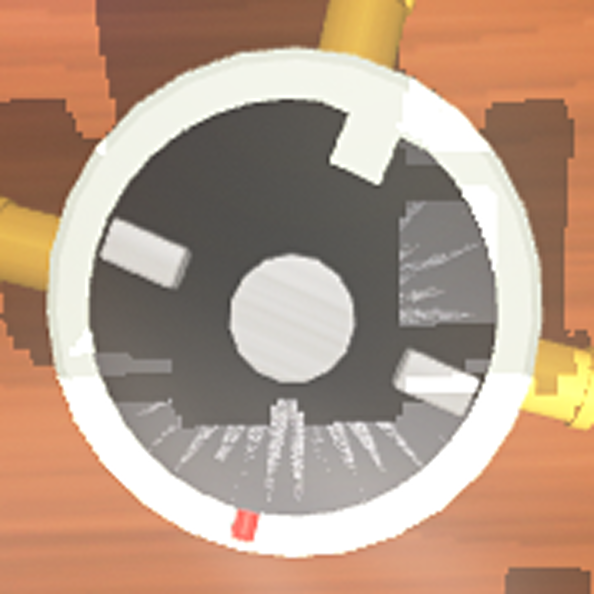

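{"fn": "servo_tool", "kwargs": {
  "commands": [0,0,0,0,0,-8.5,0,0,0,0,0,-8.4,19,19.4,0,0,0,0,19,19.4,0,0,0,0,19,19.4,0,0,0,0,0,0,35,0,0,0,0,0,35,0,0,0,0,0,35,0,0,0,0,0,20,0,0,0,0,0,0,0,0,0]
}}

```text
time_s: 3.65
tool_pos: [0.5166, 0.0479, 0.0761]
tool_rot: [180.0, -0.2, -165.2]
force: [-0.4, 0.3, 0.8]
grip_width: 0.0006
```

```bash
cat > snap.py <<'E'
import sys,pickle,cv2
from cell import *
n=sys.argv[1]; cams=sys.argv[2:] or ["wrist"]
o=monitor.get_obs(); print(o['tool_pos'],o['tool_rot'],o['force'],o['time_s'])
for c in cams:
    p,d=read_camera(c); pickle.dump((o,p,d),open(f"{n}_{c}.pkl","wb"))
    q=p[:,:,::-1]
    if c=="top": q=cv2.resize(q[170:280,250:370],None,fx=5,fy=5,interpolation=cv2.INTER_CUBIC)
    if c=="scene": q=cv2.resize(q[150:250,240:370],None,fx=5,fy=5,interpolation=cv2.INTER_CUBIC)
    cv2.imwrite(f"pics/{n}_{c}.png",q)
E
python3 snap.py w2 wrist scene
```

```text
[0.51660112 0.047891   0.07614089] [ 179.99494614   -0.21428813 -165.15691056] [-0.37407129  0.34191898  0.77433241] 3.65
```

View pics/w2_wrist.png

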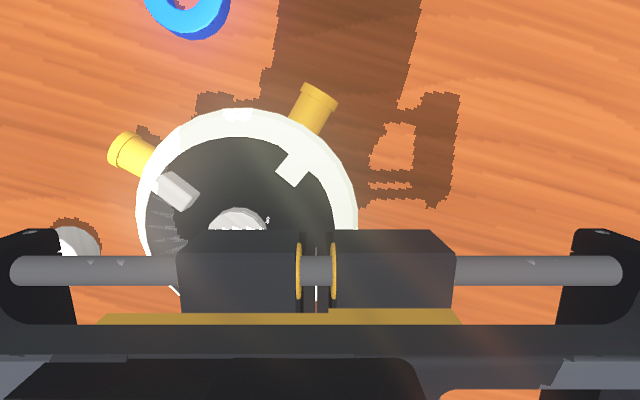

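View pics/w2_scene.png

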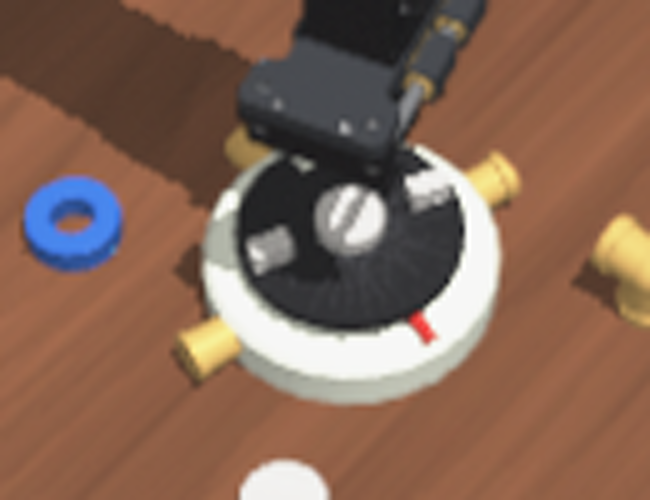

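{"fn": "servo_tool", "kwargs": {
  "commands": [0,0,12,0,0,0,0,0,10,0,0,0,0,0,0,0,0,0,-4.1,-0.18,0,0,0,5,-4.1,-0.18,0,0,0,5,-4.1,-0.18,0,0,0,5,-2.46,-0.06,0,0,0,3,-2.46,-0.06,0,0,0,3,-2.46,-0.06,0,0,0,3,-2.46,-0.06,0,0,0,3]
}}

```text
time_s: 4.75
tool_pos: [0.5396, 0.0487, 0.0556]
tool_rot: [-180.0, -0.1, 167.9]
force: [-0.7, 0.5, 1.2]
grip_width: 0.0008
```

```bash
python3 snap.py w3 wrist scene; cat > pol.py <<'E'
from cell import monitor
import numpy as np
o=monitor.get_obs();p=o['tool_pos'][:2]-np.array([.5287,.0025]);print("r,theta",np.hypot(*p)*1e3,np.degrees(np.arctan2(p[1],p[0])),"yaw-90",o['tool_rot'][2]-90,"z",o['tool_pos'][2],o['qpos'].round(0))
E
python3 pol.py
```

```text
[0.53960236 0.04873925 0.05563196] [-1.79999852e+02 -6.45835505e-02  1.67863779e+02] [-0.65700956  0.52438042  1.24479515] 4.75
r,theta 47.37563487216637 76.27928153631349 yaw-90 77.96602430479777 z 0.05561800613862278 [-26.  14.  20. 110.  -6.  57.  75.]
```

View pics/w3_wrist.png

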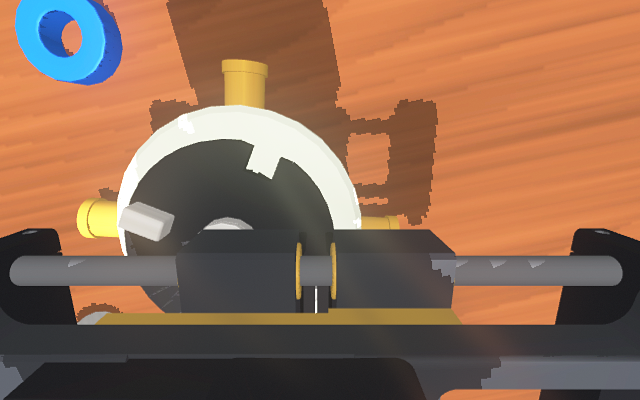

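View pics/w3_scene.png

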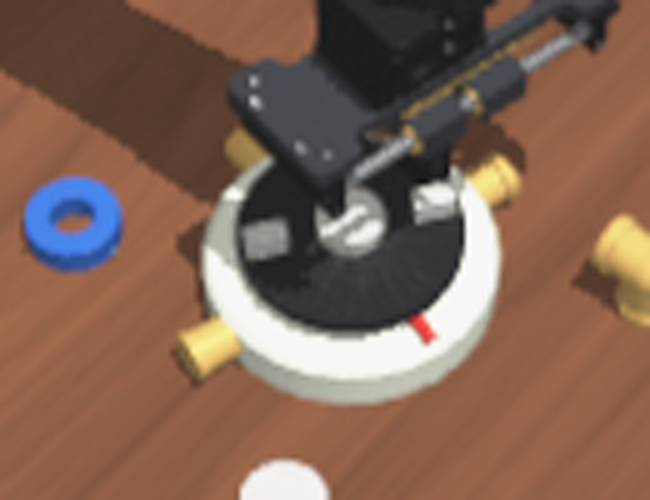

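Scene view: the rose has started turning with the finger, and the near lug moved from (270,248) to (265,240). I'll continue the arc.

```bash
cat > ang.py <<'E'
import sys
from meas import *
o,p,d=load(sys.argv[1]+"_wrist.pkl"); ci=camera_info("wrist");R,t=wristRt(o,ci);K=ci["camera_matrix"]
C=np.array([.5287,.0025,0])
for s in sys.argv[2:]:
    x,y,z=map(float,s.split(",")); q=ray_z(K,R,t,(x,y),z)-C; print(s,q[:2],an(q)%360)
E
python3 ang.py w3 146,222,.0625 263,159,.044
```

```text
146,222,.0625 [-0.02532275 -0.03571301] 234.66098483685545
263,159,.044 [-0.04269822  0.02794189] 146.7990970131735
```

{"fn": "servo_tool", "kwargs": {
  "commands": [-4.1,-0.18,0,0,0,5,-4.1,-0.18,0,0,0,5,-4.1,-0.18,0,0,0,5,-4.1,-0.18,0,0,0,5,-4.1,-0.18,0,0,0,5,-4.1,-0.18,0,0,0,5,-4.1,-0.18,0,0,0,5,-4.1,-0.18,0,0,0,5,-4.1,-0.18,0,0,0,5,-4.1,-0.18,0,0,0,5]
}}

```text
time_s: 5.85
tool_pos: [0.5717, 0.0252, 0.0556]
tool_rot: [180.0, -0.0, 117.9]
force: [-0.9, 1.0, -0.2]
grip_width: 0.0004
```

```bash
python3 pol.py
```

```text
r,theta 48.614124503397406 27.857298667534444 yaw-90 27.892308982240124 z 0.05564282428230048 [-29.  18.  28. 106. -10.  58.  31.]
```

{"fn": "servo_tool", "kwargs": {
  "commands": [-4.1,-0.28,0,0,0,5,-4.1,-0.28,0,0,0,5,-4.1,-0.28,0,0,0,5,-4.1,-0.28,0,0,0,5,-4.1,-0.28,0,0,0,5,-4.1,-0.28,0,0,0,5,-4.1,-0.28,0,0,0,5,-4.1,-0.28,0,0,0,5,-4.1,-0.28,0,0,0,5,-4.1,-0.28,0,0,0,5]
}}

```text
time_s: 6.85
tool_pos: [0.5737, -0.015, 0.056]
tool_rot: [179.9, -0.1, 67.9]
force: [0.8, -0.0, 0.9]
grip_width: 0.0002
```

```bash
python3 pol.py;python3 snap.py w4 wrist scene
```

```text
r,theta 48.331294094027555 -21.247185015832294 yaw-90 -22.11777272765788 z 0.05598442794864314 [-33.  20.  38. 106. -14.  59. -12.]
[ 0.57374601 -0.01501489  0.05598443] [ 1.79892828e+02 -6.02347330e-02  6.78822273e+01] [ 0.76676308 -0.00597592  0.8504929 ] 6.85
```

View pics/w4_wrist.png

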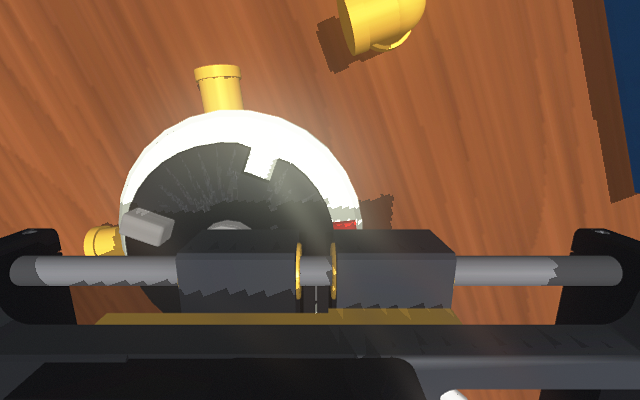

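View pics/w4_scene.png

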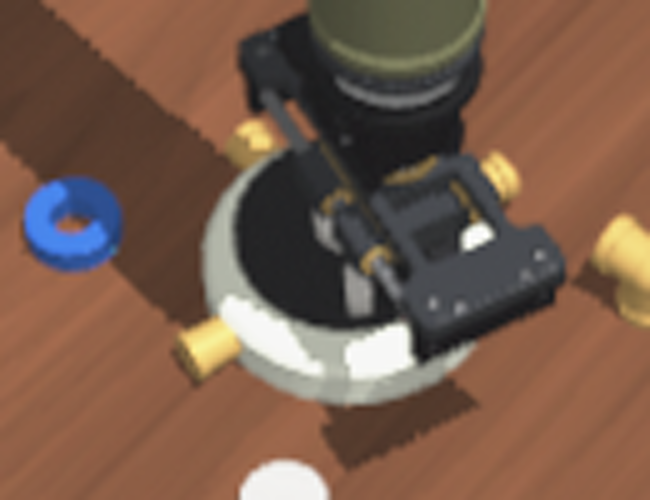

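Rose, finger and notch keep the same relation, with the notch still at (262,161) in the wrist view. I'll continue.

{"fn": "servo_tool", "kwargs": {
  "commands": [-4.1,-0.28,0,0,0,5,-4.1,-0.28,0,0,0,5,-4.1,-0.28,0,0,0,5,-4.1,-0.28,0,0,0,5,-4.1,-0.28,0,0,0,5,-4.1,-0.28,0,0,0,5,-4.1,-0.28,0,0,0,5,-4.1,-0.28,0,0,0,5,-4.1,-0.28,0,0,0,5,0,0,0,0,0,0]
}}

```text
time_s: 7.95
tool_pos: [0.5471, -0.0405, 0.0558]
tool_rot: [180.0, -0.0, 23.1]
force: [0.5, 0.4, 0.3]
grip_width: 0.0006
```

```bash
python3 pol.py;python3 snap.py w5 wrist
```

```text
r,theta 46.7996663747656 -66.90716532740359 yaw-90 -66.89587257541385 z 0.05580677566768574 [-39.  19.  47. 110. -16.  58. -52.]
[ 0.54705586 -0.04054964  0.05580678] [ 1.79975275e+02 -3.32002572e-02  2.31041274e+01] [0.54957948 0.3661332  0.31237054] 7.95
```

View pics/w5_wrist.png

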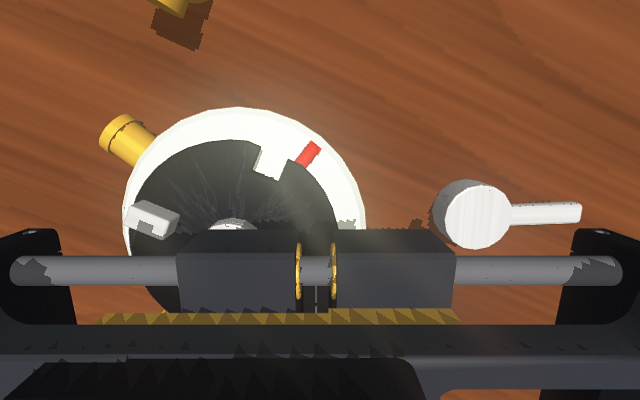

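```bash
python3 ang.py w5 270,160,.044 309,155,.037 152,219,.0625 ; python3 - <<'E'
import cv2
a=cv2.imread("pics/w5_wrist.png");cv2.imwrite("pics/w5c.png",cv2.resize(a[90:240,110:380],None,fx=2.9,fy=2.9,interpolation=cv2.INTER_CUBIC))
E
```

```text
270,160,.044 [ 0.05316788 -0.00140001] 358.49164808270353
309,155,.037 [ 0.0634472  -0.02017356] 342.36150847444145
152,219,.0625 [0.00396192 0.04192689] 84.60181206894777
```

View pics/w5c.png

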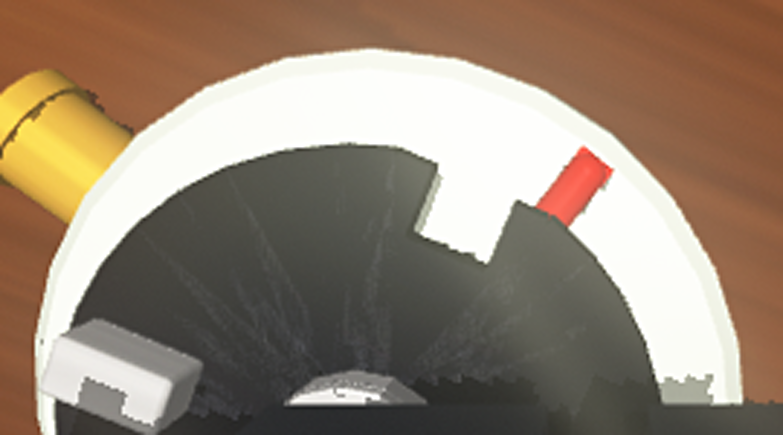

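The crop shows the notch at (455,210), still about 12–16° short of the red key at (575,188). I'll push 10° more, slowly.

{"fn": "servo_tool", "kwargs": {
  "commands": [-1.65,-0.03,0,0,0,2,-1.65,-0.03,0,0,0,2,-1.65,-0.03,0,0,0,2,-1.65,-0.03,0,0,0,2,-1.65,-0.03,0,0,0,2,0,0,0,0,0,0]
}}

```text
time_s: 8.6
tool_pos: [0.5395, -0.0426, 0.0557]
tool_rot: [180.0, -0.0, 13.2]
force: [1.4, 0.6, 0.5]
grip_width: 0.0008
```

```bash
python3 pol.py;python3 snap.py w6 wrist; python3 - <<'E'
import cv2
a=cv2.imread("pics/w6_wrist.png");cv2.imwrite("pics/w6c.png",cv2.resize(a[90:240,110:380],None,fx=2.9,fy=2.9,interpolation=cv2.INTER_CUBIC))
E
```

```text
r,theta 46.39923045900492 -76.59395877354633 yaw-90 -76.82164194591563 z 0.05570280151953072 [-41.  18.  50. 111. -17.  58. -61.]
[ 0.53945768 -0.04263492  0.0557028 ] [ 1.79992735e+02 -3.46456863e-02  1.31783581e+01] [1.41560055 0.58711029 0.47397827] 8.6
```

View pics/w6c.png

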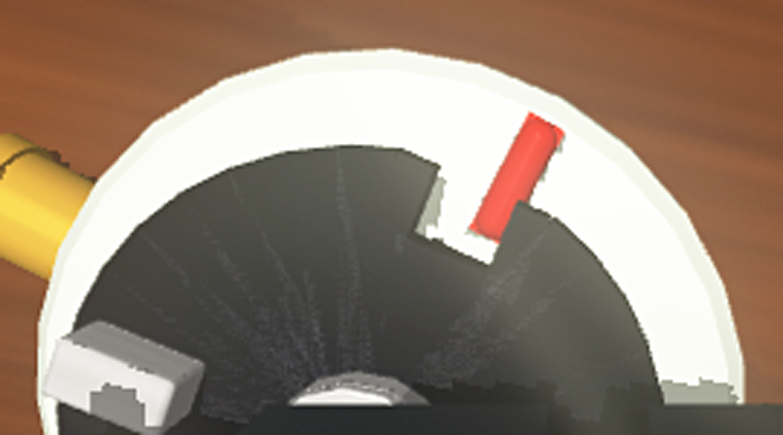

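```bash
python3 - <<'E'
from meas import *
o,p,d=load("w6_wrist.pkl"); ci=camera_info("wrist");R,t=wristRt(o,ci);K=ci["camera_matrix"]
f=lambda x,y,z:ray_z(K,R,t,(110+(x+.5)/2.9-.5,90+(y+.5)/2.9-.5),z)
C=np.array([.5287,.0025,0])
m=(f(440,163,.048)+f(517,203,.048))/2; b=(f(415,230,.048)+f(492,263,.048))/2
k1=f(546,124,.037);k2=f(484,234,.037)
for n,q in dict(m=m,b=b,k1=k1,k2=k2).items(): print(n,an(q-C),np.linalg.norm((q-C)[:2]))
print(an(m-b),an(k1-k2))
E
```

```text
m -12.114401491580361 0.058473729568347205
b -12.675785469549037 0.0456823302695145
k1 -17.09608172581556 0.07322008269317358
k2 -16.909275533111494 0.04848056618547913
-10.110705998597547 -17.46214532242199
```

{"fn": "servo_tool", "kwargs": {
  "commands": [-1.25,0.03,0,0,0,1.5,-1.25,0.03,0,0,0,1.5,-1.25,0.03,0,0,0,1.5,-0.4,0,0,0,0,0.5,0,0,0,0,0,0]
}}

```text
time_s: 9.15
tool_pos: [0.5351, -0.0437, 0.0556]
tool_rot: [-180.0, -0.0, 8.0]
force: [2.1, -0.8, 0.9]
grip_width: 0.0007
```

```bash
python3 pol.py;python3 snap.py w7 wrist; python3 - <<'E'
import cv2
a=cv2.imread("pics/w7_wrist.png");cv2.imwrite("pics/w7c.png",cv2.resize(a[90:240,110:380],None,fx=2.9,fy=2.9,interpolation=cv2.INTER_CUBIC))
E
```

```text
r,theta 46.59148833137544 -82.1293522010993 yaw-90 -82.00102833611888 z 0.05561813544420938 [-42.  18.  51. 111. -17.  58. -66.]
[ 0.5350801  -0.04365258  0.05561814] [-1.79998577e+02 -1.00320715e-02  7.99897166e+00] [ 2.05361331 -0.75300474  0.85491617] 9.15
```

View pics/w7c.png

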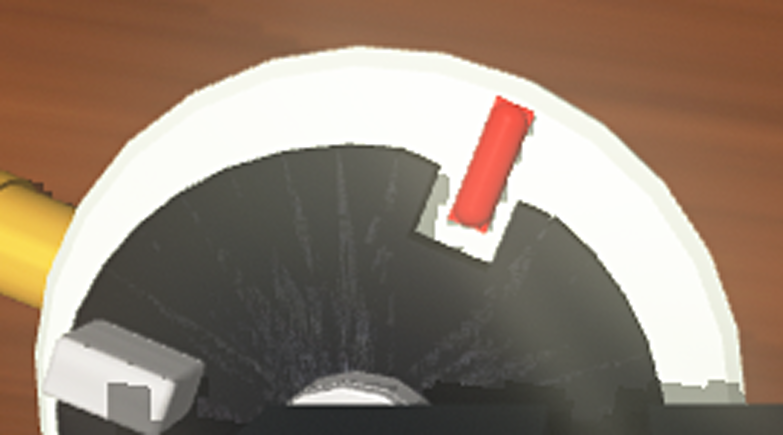

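```bash
python3 - <<'E'
from meas import *
o,p,d=load("w7_wrist.pkl"); ci=camera_info("wrist");R,t=wristRt(o,ci);K=ci["camera_matrix"]
f=lambda x,y,z:ray_z(K,R,t,(110+(x+.5)/2.9-.5,90+(y+.5)/2.9-.5),z)
C=np.array([.5287,.0025,0])
m=(f(440,163,.048)+f(520,203,.048))/2; b=(f(415,230,.048)+f(492,263,.048))/2
k1=f(516,106,.037);k2=f(469,226,.037)
for n,q in dict(m=m,b=b,k1=k1,k2=k2).items(): print(n,an(q-C),np.linalg.norm((q-C)[:2]),q-C)
print(an(m-b),an(k1-k2))
E
```

```text
m -17.81193337752105 0.058450627721825736 [ 0.05564884 -0.01787967  0.048     ]
b -18.205289302633787 0.045548242989981516 [ 0.04326824 -0.0142303   0.048     ]
k1 -17.318549529032673 0.07339101965354977 [ 0.0700638  -0.02184733  0.037     ]
k2 -18.48529008325328 0.048365122001416495 [ 0.04586973 -0.0153347   0.037     ]
-16.423698985634143 -15.0659236219758
```

{"fn": "servo_tool", "kwargs": {
  "commands": [4,0,0,0,0,0,6,0,0,0,0,0,0,0,-30,0,0,0,-10,-10,-35,0,0,0,-35,-18,-40,0,0,0,-35,-18,-40,0,0,0,0,0,0,0,0,0]
}}

```text
time_s: 9.9
tool_pos: [0.4681, -0.0087, 0.1983]
tool_rot: [-179.2, -0.7, 8.1]
force: [0.7, 0.2, -0.1]
grip_width: 0.0003
```

```bash
python3 pol.py;python3 snap.py w8 wrist scene; python3 - <<'E'
import cv2
a=cv2.imread("pics/w8_wrist.png");cv2.imwrite("pics/w8c.png",cv2.resize(a[40:240,210:410],None,fx=3,fy=3,interpolation=cv2.INTER_CUBIC))
E
```

```text
r,theta 61.6649514894226 -169.5299393079688 yaw-90 -81.86505431099295 z 0.19832881155122864 [-58.  -9.  53. 112.   7.  73. -89.]
[ 0.46806177 -0.00870586  0.19832881] [-179.23907677   -0.71735344    8.13494569] [ 0.74140441  0.20593899 -0.11545531] 9.9
```

View pics/w8c.png

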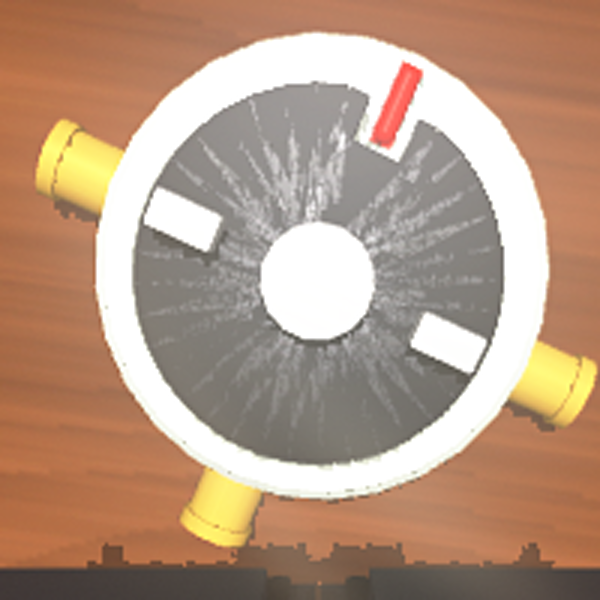

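View pics/w8_scene.png

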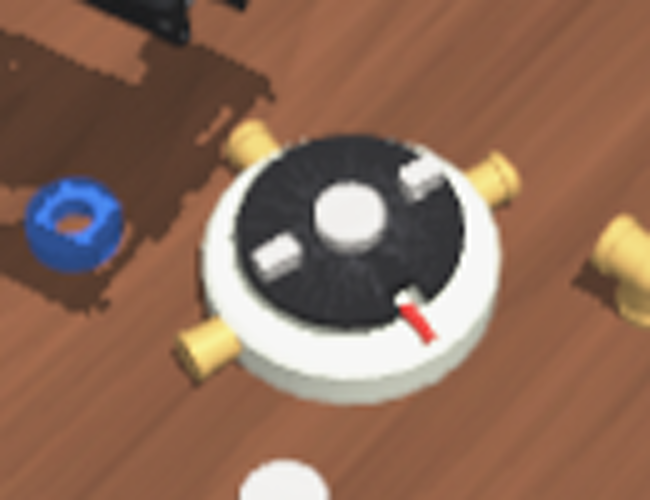

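```bash
python3 - <<'E'
from meas import *
o,p,d=load("w8_wrist.pkl"); ci=camera_info("wrist");R,t=wristRt(o,ci);K=ci["camera_matrix"]
f=lambda x,y,z:ray_z(K,R,t,(210+(x+.5)/3-.5,40+(y+.5)/3-.5),z)
h=f(318,281,.06);a=f(182,218,.0625);b=f(449,343,.0625)
print(h,(a+b)/2,an(a-b)-90)
m=(f(366,96,.048)+f(419,120,.048))/2; bb=(f(358,140,.048)+f(404,162,.048))/2
k1=f(410,68,.037);k2=f(383,142,.037)
print("notch",an(m-h),an(bb-h),"key",an(k1-h),an(k2-h),an(k1-k2))
s1=f(63,155,.018);s2=f(567,393,.018);s3=f(215,535,.018)
print("stubs",an(s1-s2)-90, an((s1+s2)/2-s3),(s1+s2)/2)
E
```

```text
[0.52860294 0.00145107 0.06      ] [0.52851011 0.00163717 0.0625    ] -16.402712638203596
notch -15.626136440493573 -18.211385882426523 key -15.620010906072958 -17.294659774231615 -12.20371059587281
stubs -16.561530065408974 -14.74853175255371 [0.52956287 0.0009979  0.018     ]
```

{"fn": "servo_tool", "kwargs": {
  "commands": [30,-1,0,0,0,0,31,-1,0,0,0,0,0,0,40,0,0,0,0,0,40,0,0,0,0,0,30,0,0,0,0,0,15,0,0,0,0,0,0,0,0,0]
}}

```text
time_s: 10.7
tool_pos: [0.5257, -0.0016, 0.0636]
tool_rot: [179.8, 0.4, 7.9]
force: [0.0, 0.7, 0.7]
grip_width: 0.0008
```

```bash
python3 pol.py;python3 -c "
from cell import *
o=monitor.get_obs();print(o['tool_pos'],o['tool_rot'],o['force'])"
```

```text
r,theta 5.078230824621322 -125.67939706480938 yaw-90 -82.07684646732046 z 0.0636122914389536 [-51.  17.  55. 112. -16.  59. -71.]
[ 0.52573813 -0.00162501  0.06361229] [179.77034247   0.3889666    7.92315353] [0.04556237 0.73638413 0.68112378]
```

{"fn": "servo_tool", "kwargs": {
  "commands": [1.7,-1.5,0,0,0,0,1.7,-1.5,0,0,0,0,0,0,1,0,0,0,0,0,1,0,0,0,0,0,1,0,0,0,0,0,1,0,0,0,0,0,0,0,0,0]
}}

```text
time_s: 11.4
tool_pos: [0.5304, 0.0033, 0.0628]
tool_rot: [-180.0, -0.0, 8.0]
force: [-1.1, 0.4, 0.1]
grip_width: 0.0007
```

{"fn": "servo_tool", "kwargs": {
  "commands": [-1,0.6,0,0,0,0,-1,0.6,0,0,0,0,0,0,1,0,0,0,0,0,1,0,0,0,0,0,1,0,0,0,0,0,1,0,0,0,0,0,0,0,0,0]
}}

```text
time_s: 12.1
tool_pos: [0.5287, 0.0018, 0.0591]
tool_rot: [-180.0, 0.0, 8.0]
force: [-2.0, -0.9, 4.9]
grip_width: 0.0005
```

Contact on the hub at about 60 mm. I'll press down slowly.

{"fn": "servo_tool", "kwargs": {
  "commands": [0,0,1,0,0,0,0,0,1,0,0,0,0,0,0,0,0,0]
}}

```text
time_s: 12.4
tool_pos: [0.5287, 0.0018, 0.0571]
tool_rot: [-180.0, 0.0, 8.0]
force: [-2.3, 0.7, 3.8]
grip_width: 0.0005
```

{"fn": "servo_tool", "kwargs": {
  "commands": [0,0,1,0,0,0,0,0,1,0,0,0,0,0,0,0,0,0]
}}

```text
time_s: 12.7
tool_pos: [0.5288, 0.0018, 0.055]
tool_rot: [-180.0, 0.0, 8.0]
force: [-1.4, -0.1, 3.8]
grip_width: 0.0007
```

{"fn": "servo_tool", "kwargs": {
  "commands": [0,0,1,0,0,0,0,0,1,0,0,0,0,0,0,0,0,0]
}}

```text
time_s: 13.0
tool_pos: [0.5288, 0.0018, 0.053]
tool_rot: [-180.0, -0.0, 8.0]
force: [-2.3, 0.9, 5.0]
grip_width: 0.0004
```

{"fn": "servo_tool", "kwargs": {
  "commands": [0,0,0.7,0,0,0,0,0,0,0,0,0]
}}

```text
time_s: 13.2
tool_pos: [0.5288, 0.0018, 0.0524]
tool_rot: [-180.0, 0.0, 8.0]
force: [-3.3, 0.2, 6.9]
grip_width: 0.0004
```

{"fn": "servo_tool", "kwargs": {
  "commands": [0,0,0.5,0,0,0,0,0,0,0,0,0]
}}

```text
time_s: 13.4
tool_pos: [0.5288, 0.0018, 0.0524]
tool_rot: [-180.0, 0.0, 8.0]
force: [-3.9, 0.3, 10.8]
grip_width: 0.0
```

{"fn": "servo_tool", "kwargs": {
  "commands": [0,0,0.5,0,0,0,0,0,0,0,0,0]
}}

```text
time_s: 13.6
tool_pos: [0.5288, 0.0018, 0.0523]
tool_rot: [-179.9, 0.0, 8.0]
force: [-5.2, 0.0, 14.5]
grip_width: 0.0002
```

Firm stop at 52.3 mm and 14.5 N. I'll lift off and move clear.

{"fn": "servo_tool", "kwargs": {
  "commands": [0,0,-2,0,0,0,0,0,-6,0,0,0,0,0,-25,0,0,0,0,0,-40,0,0,0,-20,0,-40,0,0,0,-40,0,-34,0,0,0,0,0,0,0,0,0]
}}

```text
time_s: 14.3
tool_pos: [0.4783, -0.0048, 0.1962]
tool_rot: [-179.1, -0.5, 8.0]
force: [0.3, -0.0, -0.4]
grip_width: 0.0006
```

```bash
python3 snap.py w9 wrist scene top; python3 - <<'E'
import cv2
a=cv2.imread("pics/w9_wrist.png");cv2.imwrite("pics/w9c.png",cv2.resize(a[40:240,210:410],None,fx=3,fy=3,interpolation=cv2.INTER_CUBIC))
E
```

```text
[ 0.47829113 -0.00475742  0.19623002] [-179.13884809   -0.53082588    7.97009133] [ 0.29785372 -0.0339231  -0.39067775] 14.3
```

View pics/w9c.png

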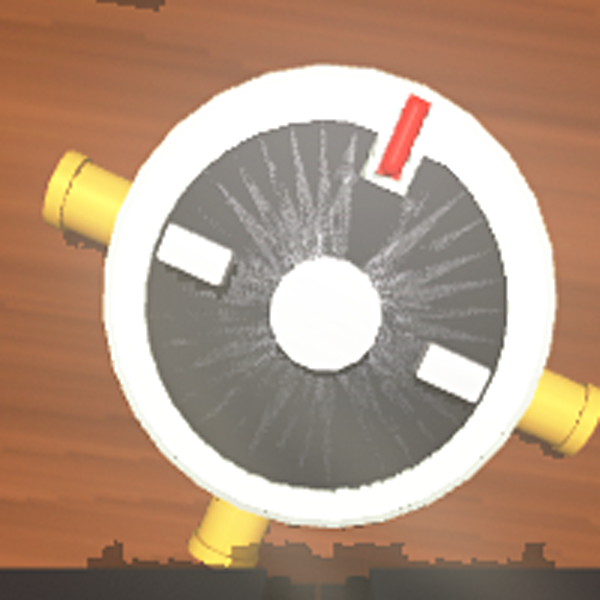

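View pics/w9_scene.png

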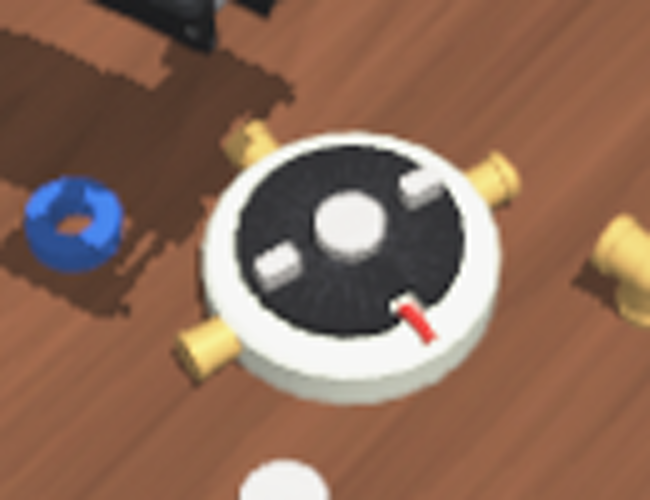

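```bash
python3 - <<'E'
from meas import *
# height check: plate tops from wrist depth, before/after, at 8 angles r=26..30 (plate) & hub
for n in("w8","w9"):
    o,p,d=load(n+"_wrist.pkl"); ci=camera_info("wrist");R,t=wristRt(o,ci);K=ci["camera_matrix"]
    v,u=np.nonzero(d>0); z=d[v,u]; X=(np.linalg.inv(K)@np.stack([u*z,v*z,z])-t[:,None]); P=(R.T@X).T
    q=P[:,:2]-[.5287,.002]; r=np.hypot(*q.T); a=np.degrees(np.arctan2(q[:,1],q[:,0]))
    print(n,"hub",np.median(P[r<.014,2]),"valve rim",np.median(P[(r>.064)&(r<.075),2]),[round(float(np.median(P[(r>.022)&(r<.031)&(abs((a-c+180)%360-180)<20),2]))*1e3,1) for c in range(0,360,45)])
E
```

```text
w8 hub 0.06080236990759456 valve rim 0.2873534594036511 [48.7, 48.8, 48.8, 277.8, 289.2, 287.2, 48.7, 48.7]
w9 hub 0.052701736415429766 valve rim 0.28305456590683675 [40.8, 40.8, 40.7, 290.6, 307.2, 295.9, 270.6, 40.6]
```

The wrist view shows the red key lying in the notch at (403,137). Depth puts the hub at 52.7 mm and the plate level at 40.7 mm on the visible sectors, a drop of 8.1 mm. I'll let the arm settle and hand in.

{"fn": "servo_tool", "kwargs": {
  "commands": [0,0,0,0,0,0,0,0,0,0,0,0,0,0,0,0,0,0]
}}

```text
time_s: 14.75
tool_pos: [0.4774, -0.0045, 0.1898]
tool_rot: [179.8, 0.3, 8.0]
force: [-0.3, -1.4, 0.4]
grip_width: 0.0005
```

```bash
python3 -c "
from cell import *
print(env.sign_off(), monitor.get_obs()['time_s'])"
```

```text
the job is handed in; nothing more can be done
the job is handed in; nothing more can be done
```

The rose is turned so its notch lies over the red key and pressed fully home. The job was handed in at about 14.8 s.

- **Turning:** I pushed one lug clockwise about 172° with the closed fingertips. From above, before pressing, the lugs put the rose at −16.4° and the pipe stubs put the key at −16.5°. Angles taken from the notch and key edges scattered by about ±2°, within the 4° allowed.
- **Pressing:** I pressed on the hub until it stopped firmly, at about 52 mm and 14.5 N. It went past the 2 mm catch point with about 4–5 N showing.
- **Final checks:** The depth image showed the hub 8.1 mm lower than before and the plate level to 0.2 mm where I could measure it. Four of the eight plate sectors gave no usable reading because the gripper was in the way. The arm ended about 14 cm above the hub, touching nothing.
- **Other things on the counter:** The seal roll and elbow looked unmoved in the scene views. I did not measure the others after the job, but the arm went nowhere near them.

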